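# Wedge the rocking slide cabinet

## Robot

A 7-joint arm with a two-finger parallel gripper is mounted at the origin on the work surface. World frame = base frame: x ahead of the robot, y to its left, z up, the work surface at z = 0. Lengths are in mm, angles in rad, forces in N, time in s.
With the tool pointing down it reaches from about 400 to 850 mm from the base axis. Payload 4.5 kg.
Tool frame: the origin (TCP) lies on the centre line of the jaws, within the pads' length; the fingertips stand 25 mm ahead of it and the grasp point (between the pads) lies 6 mm ahead of it (manip.finger_overhang is the distance from the TCP to the fingertips, in mm); z points along the fingers, y is the line along which they close (so a half turn about z gives the same grasp; the last joint's range is limited). The gripper opens to 88 mm and grips with 3 to 60 N. Pads are 18 mm wide; open, the fingers measure 123 mm over their backs; the gripper's body (75 mm by 187 mm) begins 45 mm behind the grasp point.
Start: joints at [-1.158, 0.689, -0.195, 1.565, 0.157, 0.902, -0.215], TCP at [231.111, 580.723, 263.743] pointing down, gripper open.
Joint ranges: [-3.01, 3.01], [-0.46, 2.08], [-1.47, 1.51], [0.13, 2.56], [-1, 4.14], [0.04, 2.09], [-2.66, 2.66]. Speed limits (rad/s): [2.57, 2.57, 3.14, 3.14, 3.14, 3.14, 3.14].

## Interface

Orientations are given as a unit quaternion [x, y, z, w].
In Python, from bench import manip gives the robot as it stands.
- The arm moves only by the tool play_rows, never from a script. Its arguments are lists of equal length, an entry for each row: "dp": the shift along the tool's x, y, z in mm, a list of three; "yaw": the turn about the tool's z in rad; "fingers": the opening, from 0 (shut) to 1 (fully open). A call has 1 to 12 rows; each row is the pose to reach, as a shift and turn from the pose commanded when the call began, along the tool's axes at that moment; what a row does not reach only later rows make up. A row lasts 1/12 s, in which the tool goes at most 41.7 mm and 7.16 degrees, less where a joint would pass 70% of its speed; a pose out of reach is approached as far as the arm can. A call with a gripper value outside its range is refused whole. The fingers move at their own pace and stop on an object; "newtons" is the grip in N (left out, the last holds). Time passes only in rows, so rows that repeat a pose let the fingers close. It gives the time, the measured TCP pose, the force, the opening and the grip force at its end, in the units of the state.
- manip.get_obs(): the state, without advancing time (a new reading comes with each control period).
- manip.camera(name): name is "scene" or "top" or "wrist"; returns a dict with "pixels" (400x640x3 uint8, red, green, blue), "mtx" (3x3 intrinsics, pixels), "view" (4x4, takes a point from world to camera coordinates); the wrist camera has in their place "T_tool_cam" (4x4, takes a point from camera to tool coordinates, whose origin is the TCP and whose axes are the flange's). Camera axes: x right, y down, z forward; pixel columns grow to the right and rows downward; lengths in mm; the calibration is good to about 2 mm. A picture is of the moment at which its call begins: read the wrist's pose just before it. There is no depth.
- manip.finish_job(): hands the job in; it is judged then, once.
Trained networks look in a picture, given as the dict that the camera call returned (one of the last four; its "shot" number tells which), for a name from the list of things; names that differ only in an ending like _2 or _b are one class to them, and where a whole thing is asked for, a point or a joint stands for the part that bears it (a point fixed in the world has none). Each returns a list of dicts, best first, with "score" (0 to 1); they miss things now and then, are a little off and sometimes report something else, mostly with a low value. They report only what shows in the picture. A call takes as long as a camera call. They do not tell look-alikes from the thing itself.
- manip.boxes_of(picture, query): "point" ([column, row] as shares, 0 to 1, of the picture: columns of its width, rows of its height, amid what is visible of it).
- manip.outline_of(picture, query): "pixels" (400x640 bool, what is visible of it) and "point" ([column, row] as shares, 0 to 1, of the picture: columns of its width, rows of its height, amid what is visible of it).
- manip.pinpoint(picture, query): "point" ([column, row] as shares, 0 to 1, of the picture: columns of its width, rows of its height: a listed point, or the origin of a listed thing).
The state is a dict: "t": time; "joint_positions": joint angles; "qvel": joint speeds; "tau": joint torques, N m; "ee_pos": TCP position; "tcp_rot": TCP orientation; "contact_force": force on the tool from outside, world axes, zero at the start; "moment": the same for the moment, N m; "width": finger opening in mm; "grip_force": force on a finger pad.
Only numpy, scipy, OpenCV 4.12 (cv2) and the standard library are available. Lean on these libraries where they do the work, as an engineer would, in place of code of your own. Each camera call takes 0.05 s, during which the arm holds its last target. There are 200 camera calls.

## Task

The low grey slide cabinet rocks because its front-left foot is too short: press down on the top over that foot to feel it rock, then push the wooden wedge, thin end first, snugly under that foot from the cabinet's left side, without jacking the cabinet up. Then press the same corner again to prove that it no longer rocks, and move clear. Only push and press with the fingertips: lift nothing, do not shove the cabinet along, and leave everything else where it stands.

Things in the scene. Friction and masses are not known exactly. Their poses are not given: they have to be found in the camera images.
- cabinet: low grey slide cabinet, loose, 200 (x) by 220 (y) by 73 mm high, 2 to 3 kg, flat top; two rows of drawer fronts with small knobs (17 mm proud) face its -x, towards the robot. Origin: centre of the footprint at table level. Body's underside 18 mm up. Stands level on three 18 mm wide rubber feet at x, y = (-80,-90), (80,-90), (80,90) mm; over 9 N sideways may slide it
- press_spot (a point): point on the cabinet's top (73 mm up) over the short foot, 20 mm in from the left (+y) and front (-x) edges; axes as the cabinet's. Straight below, the round-ended short foot, 18 mm wide, ends an unknown 4 to 9 mm above the table. 2 to 4 N down here rocks the corner until the foot meets what is under it; let go and it comes back level. Test with 6 to 10 N
- wedge: loose plain wooden wedge lying flat, 120 mm long (x), 45 mm wide (y), 70 g. The +x end is thin, 2 mm; the top rises evenly to 24 mm at the blunt -x end. Origin: centre of its underside. Starts left of the cabinet, thin end roughly towards the short foot. Stays where pushed, by friction. 4 to 6 N of push seats it snugly under the foot; over 10 N jacks the cabinet up or slides it
- wedge_heel (a point): centre of the wedge's blunt upright end face (45 mm wide, 24 mm high), 60 mm behind its origin and 12 mm above the table; axes as the wedge's
- petri_dish: round covered glass dish, 90 mm diameter, 18 mm high, lying on the cabinet's top towards its far right; leave alone. Origin: centre of its underside
- beaker: open glass beaker, 70 mm diameter, 65 mm high; leave alone. Origin: centre of its underside
- reagent_bottle: amber bottle with a white cap, 64 mm diameter, 140 mm high; leave alone. Origin: centre of its underside
- wood_block: plain rectangular wooden block, 70 by 45 by 24 mm, not tapered; leave alone. Origin: centre of its underside
- stopper: black rubber stopper, 34 mm diameter, 30 mm high; leave alone. Origin: centre of its underside
- slide_box: white plastic box, 90 by 80 by 35 mm; leave alone. Origin: centre of its underside
There are look-alikes about, which are no part of the job. Leave any blue or turquoise look-alike of the wedge alone.

How it is judged (in metres and radians):
On the way, in this order (a step that is already met when the one before it is completed fails the run):
1. the short-footed corner of the cabinet is pressed down from above and rocks (tilts more than 0.02 rad) (contact force between the fingers and cabinet above 1 N and angle between cabinet's own z axis and vertical above 0.02 rad and x of the grasp point in the frame of cabinet below -0.045 m and y of the grasp point in the frame of cabinet above 0.055 m and z of the grasp point in the frame of cabinet above 0.06 m), for 0.05 s.
2. the wedge is snug under the short foot, the cabinet level within 0.012 rad and not touched by the fingers (contact force between wedge and cabinet above 0.2 N and contact force between the fingers and cabinet below 0.3 N and angle between cabinet's own z axis and vertical below 0.012 rad and x of press_spot in the frame of wedge between 0.008 and 0.06 m and y of press_spot in the frame of wedge between -0.028 and 0.028 m), for 0.2 s.
3. the same corner is pressed from above with more than 4 N and stays level within 0.012 rad (contact force between the fingers and cabinet above 4 N and angle between cabinet's own z axis and vertical below 0.012 rad and contact force between wedge and cabinet above 0.2 N and x of press_spot in the frame of wedge between 0.008 and 0.06 m and y of press_spot in the frame of wedge between -0.028 and 0.028 m and x of the grasp point in the frame of cabinet below -0.045 m and y of the grasp point in the frame of cabinet above 0.055 m and z of the grasp point in the frame of cabinet above 0.06 m), for 0.2 s.
At the end, for the whole second after the job is handed in: The wedge lies on the table at rest under the short foot (the foot's middle within 28 mm of the wedge's centre line, over its thinner half) and touches it with more than 0.1 N; the cabinet is at rest, level within 0.012 rad and within 25 mm of where it stood (contact force between wedge and cabinet above 0.1 N and angle between cabinet's own z axis and vertical below 0.012 rad and x of press_spot in the frame of wedge between 0.008 and 0.06 m and y of press_spot in the frame of wedge between -0.028 and 0.028 m and linear speed of each of wedge, cabinet below 0.02 m/s and height (world z) of wedge below 0.01 m and distance of cabinet from where it was at the start of the episode below 0.025 m).
It fails at once if the wedge is lifted or tipped off the table (height (world z) of wedge above 0.015 m or angle between wedge's own z axis and vertical above 0.35 rad).
It fails at once if the cabinet is lifted (height (world z) of cabinet above 0.012 m or angle between cabinet's own z axis and vertical above 0.15 rad).
It fails at once if the cabinet is shoved more than 25 mm (distance of cabinet from where it was at the start of the episode above 0.025 m).
It fails at once if a bystander is moved more than 30 mm (distance of any of petri_dish, beaker, reagent_bottle, wood_block, stopper, slide_box from where it was at the start of the episode above 0.03 m).
It also fails if it takes over 72 s, if anything falls off the work surface, if the arm or the gripper's body presses on something with over 40 N, if the wrist force passes 120 N, or if a joint passes its speed limit or range.

## Working session

There is one attempt and no reset: what is moved stays moved. The work goes in short steps, Python scripts to look and compute and a tool call to move; the robot and the scene stay as the last step left them, time stands still between calls to the robot, and variables do not carry over. Pictures are saved under pics/ and viewed, at most 10 in all, crops included, and the job is handed in when it is done.

Besides the shell and the picture viewer there is one more tool, called after "Call:" by a JSON object that holds its "method" and its "body", one argument or row to a line. play_rows: Moves the arm, as the interface text tells. Its arguments: {"type":"object","properties":{"dp":{"type":"array","items":{"type":"array","items":{"type":"number"}}},"yaw":{"type":"array","items":{"type":"number"}},"fingers":{"type":"array","items":{"type":"number"}},"newtons":{"type":"number"}},"required":["dp","yaw","fingers"]}

```bash
mkdir -p pics; ls; cat > h.py <<'E'
import numpy as np, cv2
from bench import manip
def ray(pic,px):
    K=np.array(pic["mtx"]);V=np.array(pic["view"]);R=V[:3,:3];t=V[:3,3]
    return -R.T@t, R.T@np.linalg.solve(K,[px[0],px[1],1.])
def at_z(pic,px,z):
    o,d=ray(pic,px);return o+d*(z-o[2])/d[2]
def proj(pic,P):
    K=np.array(pic["mtx"]);V=np.array(pic["view"]);p=K@(V[:3,:3]@np.array(P,float)+V[:3,3]);return p[:2]/p[2]
def save(pic,name,crop=None,s=1):
    im=pic["pixels"][:,:,::-1]
    if crop: im=im[crop[1]:crop[3],crop[0]:crop[2]]
    cv2.imwrite("pics/"+name,cv2.resize(im,None,fx=s,fy=s,interpolation=cv2.INTER_CUBIC))
E
python3 - <<'E'
from h import *
print({k:np.round(v,3) for k,v in manip.get_obs().items()})
a=manip.camera("top");b=manip.camera("scene")
cv2.imwrite("pics/a.png",a["pixels"][:,:,::-1])
cv2.imwrite("pics/b.png",b["pixels"][:,:,::-1])
S=np.array([640,400])
for n,p in(("top",a),("scene",b)):
  for q,z in (("cabinet",0),("press_spot",73),("wedge",0),("wedge_heel",12),("petri_dish",73),("beaker",0),("reagent_bottle",0),("wood_block",0),("stopper",0),("slide_box",0)):
    for r in manip.pinpoint(p,q)[:3]:
      px=np.array(r["point"])*S; print(n,q,round(r["score"],2),px.round(),at_z(p,px,z).round())
E
```

```text
pics
{'t': np.float64(0.0), 'joint_positions': array([-1.158,  0.69 , -0.194,  1.566,  0.157,  0.902, -0.215]), 'qvel': array([-0.003, -0.001,  0.001,  0.001,  0.001, -0.   , -0.   ]), 'tau': array([ 1.0000e-03, -5.2756e+01, -1.2670e+00, -1.5343e+01, -5.3000e-02,
        7.0000e-03,  0.0000e+00]), 'ee_pos': array([230.953, 580.124, 262.889]), 'tcp_rot': array([ 0.188,  0.982, -0.001, -0.   ]), 'contact_force': array([-0.353, -0.723, -0.104]), 'moment': array([ 0.062, -0.063,  0.07 ]), 'grip_force': np.float64(0.0), 'width': np.float64(88.132)}
top cabinet 0.95 [369. 188.] [ 584. -113.    0.]
top press_spot 0.71 [335. 207.] [518.  -3.  73.]
top wedge 0.89 [301. 189.] [584. 106.   0.]
top wedge 0.84 [280. 233.] [439. 173.   0.]
top wedge 0.76 [281. 143.] [735. 172.   0.]
top wedge_heel 0.91 [280. 182.] [605. 172.  12.]
top wedge_heel 0.75 [343. 265.] [339. -30.  12.]
top wedge_heel 0.73 [287. 127.] [784. 149.  12.]
top petri_dish 0.66 [394. 175.] [ 618. -185.   73.]
top beaker 0.58 [332. 151.] [706.   6.   0.]
top reagent_bottle 0.74 [209. 179.] [615. 406.   0.]
top wood_block 0.59 [21
[... 270 characters left out ...]

scene wedge 0.75 [340. 184.] [345.  31.   0.]
scene wedge 0.71 [378. 204.] [415. 167.   0.]
scene wedge_heel 0.95 [361. 237.] [597. 156.  12.]
scene wedge_heel 0.8 [341. 284.] [783. 152.  12.]
scene wedge_heel 0.68 [400. 206.] [429. 233.  12.]
scene petri_dish 0.74 [297. 258.] [787.  48.  73.]
scene petri_dish 0.62 [236. 200.] [ 606. -190.   73.]
scene beaker 0.64 [344. 232.] [573. 105.   0.]
scene beaker 0.59 [295. 258.] [709.  13.   0.]
scene reagent_bottle 0.66 [461. 261.] [610. 414.   0.]
scene wood_block 0.59 [460. 223.] [446. 402.   0.]
scene wood_block 0.31 [459. 261.] [609. 409.   0.]
scene stopper 0.45 [445. 244.] [551. 370.  -0.]
scene slide_box 0.6 [237. 160.] [ 287. -341.    0.]
```

```bash
python3 - <<'E'
import cv2
a=cv2.imread("pics/a.png")[100:290,190:450];b=cv2.imread("pics/b.png")[140:310,200:480]
cv2.imwrite("pics/a2.png",cv2.resize(a,None,fx=3,fy=3,interpolation=2));cv2.imwrite("pics/b2.png",cv2.resize(b,None,fx=2.8,fy=2.8,interpolation=2))
E
```

```text
(no output)
```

View pics/a2.png

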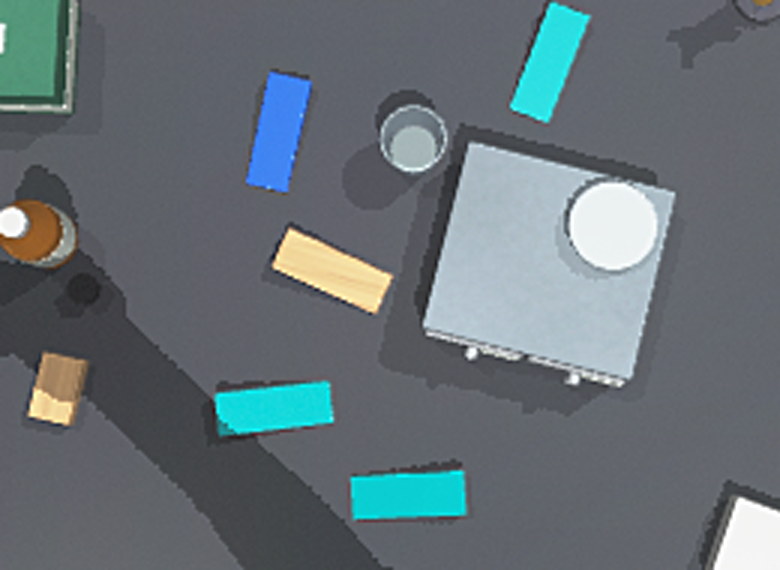

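View pics/b2.png

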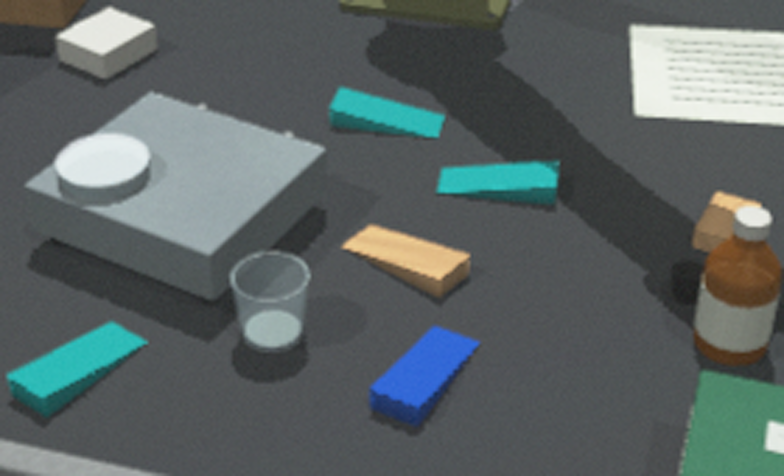

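Top view (crop): the wooden wedge is at px (301,190). It is plain wood and tapered, with its thin end towards the cabinet corner at px (332,210). The turquoise wedges at px (281,236), (326,265) and (373,120), and the blue one at (283,143), are look-alikes. The untapered wood block is at (209,230). The wooden wedge is the one to use. Next I fit the poses of it and the cabinet.

```bash
cat > fit.py <<'E'
from h import *
from scipy.optimize import minimize
W=np.array([[x,y,z] for y in(-22.5,22.5) for x,z in((-60,0),(60,0),(60,2),(-60,24))],float)
C=np.array([[x,y,73] for x,y in((-100,-110),(100,-110),(100,110),(-100,110))],float)
def place(P,q):
    c,s=np.cos(q[2]),np.sin(q[2]);return P@np.array([[c,s,0],[-s,c,0],[0,0,1]])+[q[0],q[1],0]
def hull(pic,P): return cv2.convexHull(np.array([proj(pic,p) for p in P],np.float32))
def fit(model,masks,q0):
    S=4
    ms=[(pic,cv2.resize(m.astype(np.uint8),None,fx=S,fy=S,interpolation=cv2.INTER_NEAREST)) for pic,m in masks]
    def cost(q):
        e=0
        for pic,m in ms:
            im=np.zeros_like(m);h=(hull(pic,place(model,q))+.5)*S-.5
            cv2.fillConvexPoly(im,np.round(h*16).astype(np.int32),1,shift=4)
            e+=1-(im&m).sum()/max(1,(im|m).sum())
        return e/len(ms)
    sim=[q0]+[np.array(q0)+d for d in np.diag([10,10,.1])]
    r=minimize(cost,q0,method="Nelder-Mead",options=dict(initial_simplex=sim,xatol=.02,fatol=1e-5))
    return r.x,r.fun
def woodmask(pic,centre,r=45):
    hsv=cv2.cvtColor(pic["pixels"],cv2.COLOR_RGB2HSV)
    m=cv2.inRange(hsv,(7,60,50),(25,255,255))
    n,l,st,ce=cv2.connectedComponentsWithStats(m)
    i=min(range(1,n),key=lambda i:np.hypot(*(ce[i]-centre))+(1e3 if st[i,4]<100 else 0))
    return l==i
E
python3 - <<'E'
from fit import *
a=manip.camera("top");b=manip.camera("scene")
wa=woodmask(a,(301,190));wb=woodmask(b,(345,232));print(wa.sum(),wb.sum())
for ms in([(a,wa)],[(b,wb)],[(a,wa),(b,wb)]):
    q,f=fit(W,ms,[584,106,-1.95]);print("wedge",q.round(3),round(f,3),"heel",place(np.array([[-60,0,12.]]),q).round(1))
# cabinet: top face colour, threshold by brightness vs dark table, dish included
g=cv2.cvtColor(a["pixels"],cv2.COLOR_RGB2GRAY)
m=(g>125).astype(np.uint8);n,l=cv2.connectedComponents(m);ca=l==l[190,350]
ca=cv2.morphologyEx(ca.astype(np.uint8),cv2.MORPH_OPEN,np.ones((7,7)))
q,f=fit(C,[(a,ca)],[580,-113,-.24]);print("cab top",ca.sum(),q.round(3),round(f,3))
print("press",place(np.array([[-80,90,73.]]),q).round(1))
vis=a["pixels"][:,:,::-1].copy();vis[ca>0]=vis[ca>0]//2+[0,0,127]
for P in(C,):cv2.polylines(vis,[hull(a,place(P,q)).round().astype(int)],True,(0,255,0))
v2=b["pixels"][:,:,::-1].copy();cv2.polylines(v2,[hull(b,place(C,q)).round().astype(int)],True,(0,255,0))
qw,_=fit(W,[(a,wa),(b,wb)],[584,106,-1.95])
cv2.polylines(vis,[hull(a,place(W,qw)).round().astype(int)],True,(0,0,255));cv2.polylines(v2,[hull(b,place(W,qw)).round().astype(int)],True,(0,0,255))
cv2.imwrite("pics/c.png",np.hstack([cv2.resize(vis[140:240,260:440],None,fx=2.2,fy=4.4/2,interpolation=2),cv2.resize(v2[160:260,200:380],None,fx=2.2,fy=2.2,interpolation=2)]))
E
```

```text
556 630
wedge [578.494 106.939  -2.   ] 0.068 heel [[603.5 161.5  12. ]]
wedge [574.734 104.784  -1.997] 0.048 heel [[599.5 159.4  12. ]]
wedge [576.586 105.574  -1.989] 0.082 heel [[600.9 160.4  12. ]]
cab top 4507 [ 5.81887e+02 -1.19484e+02 -2.38000e-01] 0.051
press [[525.4 -13.1  73. ]]
```

View pics/c.png

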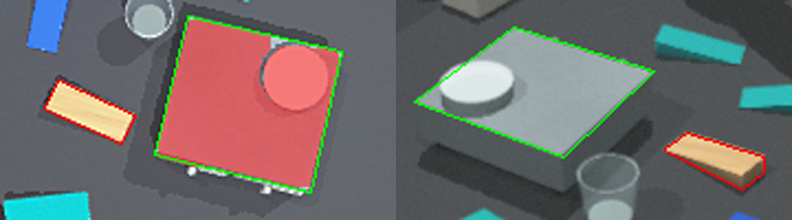

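Call:
{"method": "play_rows", "body": {
  "dp": [
    [-35, -31, 0],
    [-65, -58, 0],
    [-95, -85, 0],
    [-125, -112, 0],
    [-155, -139, 0],
    [-185, -166, 0],
    [-215, -193, 0],
    [-245, -220, 0],
    [-275, -247, 0],
    [-305, -274, 0],
    [-335, -301, 0],
    [-360, -323, 0]
  ],
  "yaw": [0.1, 0.2, 0.3, 0.4, 0.5, 0.6, 0.7, 0.8, 0.9, 1.0, 1.1, 1.2],
  "fingers": [0, 0, 0, 0, 0, 0, 0, 0, 0, 0, 0, 0],
  "newtons": 10
}}

```text
t: 2.2
ee_pos: [447.2, 144.6, 264.1]
tcp_rot: [0.712, 0.702, 0.0, 0.0]
contact_force: [-0.0, 0.3, -0.6]
width: 10.4
grip_force: 0.0
```

```bash
cat > to.py <<'E'
# python3 to.py x y z yaw : shift in tool axes and turn needed to put TCP there, tool x along yaw
import sys; from h import *
from scipy.spatial.transform import Rotation as R
o=manip.get_obs();r=R.from_quat(o["tcp_rot"]);M=r.as_matrix();p=np.array(o["ee_pos"])
x,y,z,a=map(float,sys.argv[1:5]);cur=np.arctan2(M[1,0],M[0,0])
print("t",round(float(o["t"]),2),"p",p.round(1),"ang",round(cur,3),"tilt",np.round(M[2],3),"F",np.round(o["contact_force"],2),"w",round(float(o["width"]),1),"j",np.round(o["joint_positions"],2))
print("dp",(M.T@(np.array([x,y,z])-p)).round(1),"yaw",round((cur-a+np.pi)%(2*np.pi)-np.pi,3))
E
python3 to.py 525.4 -13.1 140 1.333
```

```text
t 2.2 p [447.2 144.6 264.1] ang 1.556 tilt [-0.     0.001 -1.   ] F [-0.05  0.25 -0.59] w 10.4 j [-0.48  0.49  0.1   2.03 -0.08  0.62 -0.34]
dp [-156.5   80.4  124.2] yaw 0.223
```

Call:
{"method": "play_rows", "body": {
  "dp": [
    [-20, 10, 10],
    [-45, 23, 25],
    [-70, 36, 40],
    [-95, 49, 60],
    [-120, 62, 80],
    [-145, 74, 100],
    [-156, 80, 118],
    [-156, 80, 124],
    [-156, 80, 124],
    [-156, 80, 124]
  ],
  "yaw": [0.05, 0.1, 0.15, 0.2, 0.223, 0.223, 0.223, 0.223, 0.223, 0.223],
  "fingers": [0, 0, 0, 0, 0, 0, 0, 0, 0, 0]
}}

```text
t: 3.03
ee_pos: [524.5, -7.5, 140.0]
tcp_rot: [0.783, 0.622, 0.0, -0.001]
contact_force: [-0.7, -0.1, 0.8]
width: 0.7
grip_force: 0.0
```

```bash
python3 to.py 525.4 -13.1 98 1.333; python3 - <<'E'
from fit import *
from scipy.spatial.transform import Rotation as R
o=manip.get_obs();w=manip.camera("wrist");T=np.eye(4);T[:3,:3]=R.from_quat(o["tcp_rot"]).as_matrix();T[:3,3]=o["ee_pos"]
w["view"]=np.linalg.inv(T@np.array(w["T_tool_cam"]))
im=w["pixels"][:,:,::-1].copy()
cv2.polylines(im,[hull(w,place(C,[581.9,-119.5,-.238])).round().astype(int)],True,(0,255,0))
cv2.polylines(im,[hull(w,place(W,[576.6,105.6,-1.99])).round().astype(int)],True,(0,0,255))
cv2.circle(im,tuple(int(v) for v in proj(w,[525.4,-13.1,73])),3,(255,0,255),-1)
cv2.imwrite("pics/w1.png",im)
for r in manip.pinpoint(w,"press_spot")[:2]: print(r["score"],at_z(w,np.array(r["point"])*[640,400],73).round(1))
E
```

```text
t 3.03 p [524.5  -7.5 140. ] ang 1.342 tilt [ 0.001 -0.001 -1.   ] F [-0.72 -0.11  0.77] w 0.7 j [-0.12  0.76  0.07  1.98 -0.13  0.41 -0.18]
dp [-5.2  2.2 42. ] yaw 0.009
0.61 [529.4 -12.5  73. ]
```

View pics/w1.png

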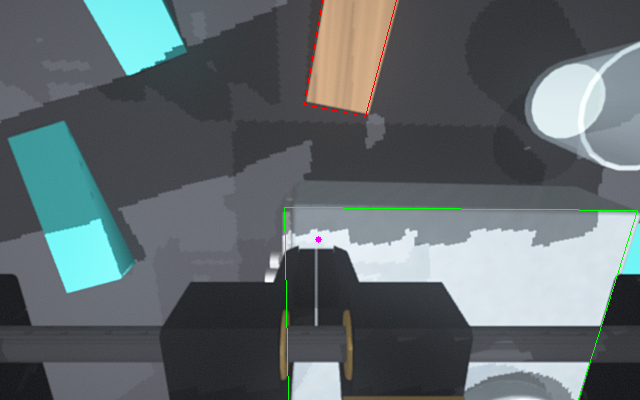

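The overlay agrees with the wrist view: cabinet edge at row 207, wedge thin end at about (335,108), press spot at (318,240). Pressing now.

Call:
{"method": "play_rows", "body": {
  "dp": [
    [-3, 1, 15],
    [-5, 2, 30],
    [-5, 2, 37],
    [-5, 2, 40],
    [-5, 2, 42],
    [-5, 2, 43],
    [-5, 2, 44],
    [-5, 2, 45],
    [-5, 2, 46],
    [-5, 2, 47]
  ],
  "yaw": [0.009, 0.009, 0.009, 0.009, 0.009, 0.009, 0.009, 0.009, 0.009, 0.009],
  "fingers": [0, 0, 0, 0, 0, 0, 0, 0, 0, 0]
}}

```text
t: 3.97
ee_pos: [525.7, -13.7, 93.3]
tcp_rot: [0.786, 0.618, 0.0, -0.0]
contact_force: [-4.0, 3.8, 16.9]
width: 0.0
grip_force: 8.9
```

Call:
{"method": "play_rows", "body": {
  "dp": [
    [0, 0, -0.5],
    [0, 0, -0.5],
    [0, 0, -0.5],
    [0, 0, -0.5]
  ],
  "yaw": [0, 0, 0, 0],
  "fingers": [0, 0, 0, 0]
}}

```text
t: 4.3
ee_pos: [525.8, -13.8, 93.7]
tcp_rot: [0.787, 0.618, 0.0, -0.0]
contact_force: [-2.5, 3.2, 6.0]
width: 0.9
grip_force: 3.2
```

```bash
python3 to.py 525.4 -13.1 98 1.333; cat > look.py <<'E'
import sys
from fit import *
a=manip.camera("top")
g=cv2.cvtColor(a["pixels"],cv2.COLOR_RGB2GRAY)
E
python3 - <<'E'
from h import *
b=manip.camera("scene");save(b,"d.png",(200,140,480,310),2.8)
E
```

```text
t 4.3 p [525.8 -13.8  93.7] ang 1.331 tilt [ 0.001  0.    -1.   ] F [-2.49  3.18  5.96] w 0.9 j [-0.09  0.84  0.05  2.   -0.13  0.31 -0.17]
dp [ 0.6 -0.5 -4.3] yaw -0.002
```

View pics/d.png

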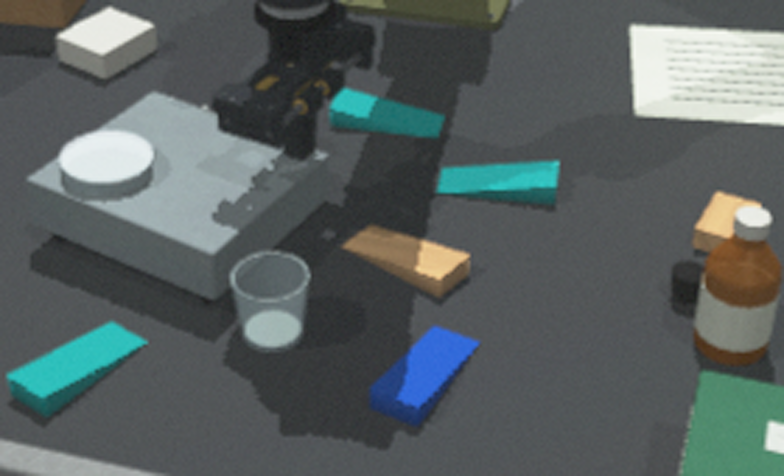

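Corner dipped (scene crop corner from y≈150 to ≈157) and hit hard after about 4.5 mm, so the rock is felt. Now going behind the wedge.

Call:
{"method": "play_rows", "body": {
  "dp": [
    [0, 0, -10],
    [0, 0, -40],
    [25, 5, -56],
    [60, 10, -56],
    [95, 16, -56],
    [130, 22, -56],
    [165, 28, -56],
    [200, 34, -56],
    [221, 37, -56],
    [221, 37, -30],
    [221, 37, 0],
    [221, 37, 0]
  ],
  "yaw": [0, 0, 0.02, 0.05, 0.08, 0.11, 0.14, 0.167, 0.167, 0.167, 0.167, 0.167],
  "fingers": [0, 0, 0, 0, 0, 0, 0, 0, 0, 0, 0, 0]
}}

```text
t: 5.35
ee_pos: [611.1, 190.7, 88.8]
tcp_rot: [0.835, 0.55, -0.004, -0.001]
contact_force: [-2.0, -0.5, -0.8]
width: 0.6
grip_force: 0.0
```

```bash
python3 to.py 614.5 191.7 30 1.164; cat > cur.py <<'E'
from fit import *
from scipy.spatial.transform import Rotation as R
def wrist():
    o=manip.get_obs();w=manip.camera("wrist");T=np.eye(4);T[:3,:3]=R.from_quat(o["tcp_rot"]).as_matrix();T[:3,3]=o["ee_pos"]
    w["view"]=np.linalg.inv(T@np.array(w["T_tool_cam"]));return w
def cab(a):
    g=cv2.cvtColor(a["pixels"],cv2.COLOR_RGB2GRAY)
    l=cv2.connectedComponents((g>125).astype(np.uint8))[1];ca=l==l[185,365]
    ca=cv2.morphologyEx(ca.astype(np.uint8),cv2.MORPH_OPEN,np.ones((7,7)))
    return ca,fit(C,[(a,ca)],[580,-113,-.24])
E
python3 - <<'E'
from cur import *
a=manip.camera("top");ca,(q,f)=cab(a);print("cab",ca.sum(),q.round(3),round(f,3))
b=manip.camera("scene");wb=woodmask(b,(345,232));q,f=fit(W,[(b,wb)],[577,106,-1.99]);print("wedge",wb.sum(),q.round(3),round(f,3))
E
```

```text
t 5.35 p [611.1 190.7  88.8] ang 1.164 tilt [-0.006 -0.006 -1.   ] F [-1.98 -0.47 -0.85] w 0.6 j [-0.47  0.95  0.18  1.64 -0.26  0.59 -0.55]
dp [ 2.6  3.1 58.8] yaw 0.0
cab 4556 [ 5.81049e+02 -1.19214e+02 -2.39000e-01] 0.052
wedge 635 [575.017 104.483  -1.994] 0.051
```

Call:
{"method": "play_rows", "body": {
  "dp": [
    [0, 0, 20],
    [0, 0, 40],
    [0, 0, 55],
    [0, 0, 60],
    [0, 0, 62],
    [0, 0, 62],
    [0, 0, 62]
  ],
  "yaw": [0, 0, 0, 0, 0, 0, 0],
  "fingers": [0, 0, 0, 0, 0, 0, 0]
}}

```text
t: 6.03
ee_pos: [615.0, 191.5, 32.4]
tcp_rot: [0.835, 0.55, 0.001, 0.0]
contact_force: [0.2, -0.3, 0.1]
width: 0.5
grip_force: 0.0
```

```bash
python3 to.py 614.5 191.7 30 1.164; python3 - <<'E'
from cur import *
w=wrist();im=w["pixels"][:,:,::-1].copy()
cv2.polylines(im,[hull(w,place(W,[576.6,105.6,-1.99])).round().astype(int)],True,(0,0,255));cv2.imwrite("pics/w2.png",im)
E
```

```text
t 6.03 p [615.  191.5  32.4] ang 1.164 tilt [ 0.001  0.001 -1.   ] F [ 0.17 -0.34  0.11] w 0.5 j [-0.45  1.04  0.15  1.64 -0.28  0.49 -0.54]
dp [ 0.  -0.6  2.4] yaw -0.0
```

View pics/w2.png

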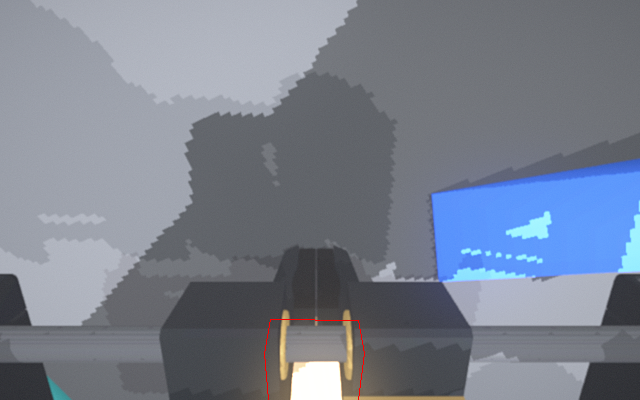

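Fingers are centred behind the wedge heel (at about columns 268–362, under the gripper); the blue look-alike is at (535,220), to one side. Pushing.

Call:
{"method": "play_rows", "body": {
  "dp": [
    [-10, 0, 2],
    [-18, 0, 2],
    [-23, 0, 2],
    [-28, 0, 2],
    [-34, 0, 2],
    [-40, 0, 2],
    [-46, 0, 2],
    [-52, 0, 2],
    [-58, 0, 2],
    [-64, 0, 2],
    [-70, 0, 2],
    [-70, 0, 2]
  ],
  "yaw": [0, 0, 0, 0, 0, 0, 0, 0, 0, 0, 0, 0],
  "fingers": [0, 0, 0, 0, 0, 0, 0, 0, 0, 0, 0, 0]
}}

```text
t: 7.08
ee_pos: [585.8, 125.0, 29.2]
tcp_rot: [0.836, 0.549, -0.001, 0.0]
contact_force: [0.4, -0.7, 0.7]
width: 0.7
grip_force: 0.0
```

```bash
python3 to.py 614.5 191.7 30 1.164; python3 - <<'E'
from cur import *
a=manip.camera("top");b=manip.camera("scene");wb=woodmask(b,(335,220));wa=woodmask(a,(310,195))
ps=np.array([525.4,-13.1])
for n,m in(("t",[(a,wa)]),("s",[(b,wb)])):
    q,f=fit(W,m,[560,65,-1.98]);c,s=np.cos(q[2]),np.sin(q[2]);d=ps-q[:2]
    print(n,m[0][1].sum(),q.round(3),round(f,3),"spot in wedge",(c*d[0]+s*d[1]).round(1),(-s*d[0]+c*d[1]).round(1))
save(b,"e.png",(240,150,440,290),3.8)
E
```

```text
t 7.08 p [585.8 125.   29.2] ang 1.162 tilt [-0.002 -0.001 -1.   ] F [ 0.4  -0.66  0.65] w 0.7 j [-0.35  1.01  0.11  1.78 -0.26  0.37 -0.46]
dp [72.6 -0.1 -1. ] yaw -0.002
t 470 [556.337  54.386  -1.994] 0.185 spot in wedge 74.2 -0.5
s 168 [559.991  54.962  -2.035] 0.715 spot in wedge 76.3 -0.5
```

View pics/e.png

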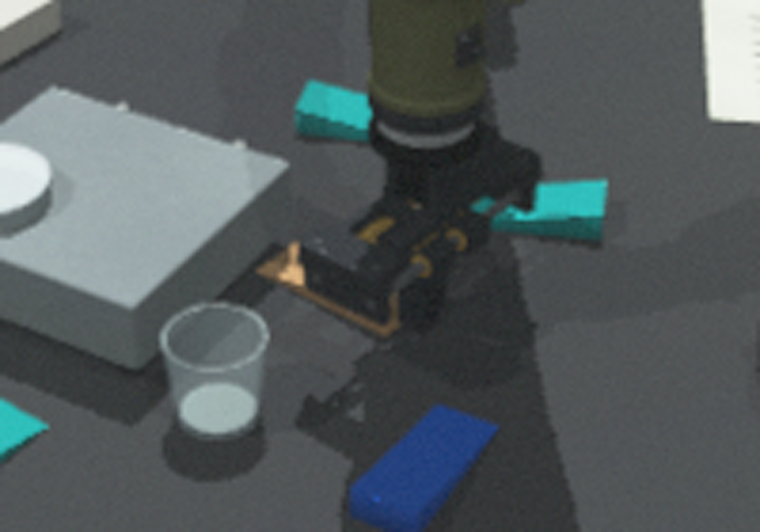

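The wedge moves straight (thin end at (262,270) in the crop, aimed at the corner); about 35 mm remains.

Call:
{"method": "play_rows", "body": {
  "dp": [
    [-4, 0, 0],
    [-8, 0, 0],
    [-12, 0, 0],
    [-16, 0, 0],
    [-20, 0, 0],
    [-23, 0, 0],
    [-25, 0, 0],
    [-27, 0, 0],
    [-28, 0, 0],
    [-28, 0, 0]
  ],
  "yaw": [0, 0, 0, 0, 0, 0, 0, 0, 0, 0],
  "fingers": [0, 0, 0, 0, 0, 0, 0, 0, 0, 0]
}}

```text
t: 8.02
ee_pos: [575.3, 101.2, 29.2]
tcp_rot: [0.835, 0.55, -0.0, -0.0]
contact_force: [0.2, -1.0, 0.1]
width: 0.3
grip_force: 0.0
```

Call:
{"method": "play_rows", "body": {
  "dp": [
    [-1, 0, 0],
    [-2, 0, 0],
    [-3, 0, 0],
    [-3, 0, 0],
    [-3, 0, 0]
  ],
  "yaw": [0, 0, 0, 0, 0],
  "fingers": [0, 0, 0, 0, 0]
}}

```text
t: 8.43
ee_pos: [574.1, 98.6, 29.2]
tcp_rot: [0.835, 0.55, -0.0, -0.0]
contact_force: [-0.8, 0.3, 0.1]
width: 0.2
grip_force: 0.0
```

Call:
{"method": "play_rows", "body": {
  "dp": [
    [-1, 0, 0],
    [-2, 0, 0],
    [-2, 0, 0],
    [-2, 0, 0]
  ],
  "yaw": [0, 0, 0, 0],
  "fingers": [0, 0, 0, 0]
}}

```text
t: 8.77
ee_pos: [573.4, 96.7, 29.2]
tcp_rot: [0.835, 0.55, -0.0, 0.0]
contact_force: [-0.2, 0.3, -0.4]
width: 0.6
grip_force: 0.0
```

Call:
{"method": "play_rows", "body": {
  "dp": [
    [-1, 0, 0],
    [-2, 0, 0],
    [-2, 0, 0],
    [-2, 0, 0]
  ],
  "yaw": [0, 0, 0, 0],
  "fingers": [0, 0, 0, 0]
}}

```text
t: 9.1
ee_pos: [572.5, 94.8, 29.2]
tcp_rot: [0.835, 0.55, -0.0, -0.0]
contact_force: [-1.1, 0.1, -0.0]
width: 0.7
grip_force: 0.0
```

Call:
{"method": "play_rows", "body": {
  "dp": [
    [-1, 0, 0],
    [-2, 0, 0],
    [-2, 0, 0],
    [-2, 0, 0]
  ],
  "yaw": [0, 0, 0, 0],
  "fingers": [0, 0, 0, 0]
}}

```text
t: 9.43
ee_pos: [571.9, 93.3, 29.2]
tcp_rot: [0.835, 0.55, 0.0, -0.0]
contact_force: [0.2, -0.3, -0.0]
width: 0.4
grip_force: 0.3
```

Call:
{"method": "play_rows", "body": {
  "dp": [
    [-1, 0, 0],
    [-2, 0, 0],
    [-2, 0, 0],
    [-2, 0, 0]
  ],
  "yaw": [0, 0, 0, 0],
  "fingers": [0, 0, 0, 0]
}}

```text
t: 9.77
ee_pos: [571.6, 92.4, 29.4]
tcp_rot: [0.835, 0.55, 0.001, -0.0]
contact_force: [1.3, 4.3, -0.4]
width: 0.2
grip_force: 2.2
```

Contact with about 4.5 N. A touch more.

Call:
{"method": "play_rows", "body": {
  "dp": [
    [-0.4, 0, 0],
    [-0.4, 0, 0],
    [-0.4, 0, 0],
    [-0.4, 0, 0]
  ],
  "yaw": [0, 0, 0, 0],
  "fingers": [0, 0, 0, 0]
}}

```text
t: 10.1
ee_pos: [571.5, 92.3, 29.3]
tcp_rot: [0.835, 0.55, 0.001, -0.0]
contact_force: [2.1, 5.6, 0.3]
width: 0.6
grip_force: 2.6
```

5.9 N: seated. Backing off and rising.

Call:
{"method": "play_rows", "body": {
  "dp": [
    [2, 0, 0],
    [12, 0, 0],
    [30, 0, 0],
    [30, 0, -30],
    [30, 0, -65],
    [30, 0, -100],
    [60, 20, -110],
    [60, 20, -110]
  ],
  "yaw": [0, 0, 0, 0, 0, 0, 0, 0],
  "fingers": [0, 0, 0, 0, 0, 0, 0, 0]
}}

```text
t: 10.77
ee_pos: [619.4, 142.0, 143.4]
tcp_rot: [0.835, 0.55, 0.006, 0.002]
contact_force: [2.6, 1.0, 0.3]
width: 0.1
grip_force: 0.0
```

```bash
python3 - <<'E'
from cur import *
a=manip.camera("top");ca,(qc,f)=cab(a);print("cab",ca.sum(),qc.round(3),round(f,3))
ps=place(np.array([[-80,90,73.]]),qc)[0];print(ps)
w=wrist();im=w["pixels"][:,:,::-1].copy()
q=[571.5-27.3,92.3-63.3,-1.979]
cv2.polylines(im,[hull(w,place(W,q)).round().astype(int)],True,(0,0,255))
cv2.polylines(im,[hull(w,place(C,[581.9,-119.5,-.238])).round().astype(int)],True,(0,255,0))
cv2.imwrite("pics/w3.png",im)
E
python3 to.py 525.4 -13.1 98 1.333
```

```text
cab 4806 [ 5.82275e+02 -1.19546e+02 -2.47000e-01] 0.108
[526.73104793 -12.70617223  73.        ]
t 10.87 p [613.8 139.  139.8] ang 1.165 tilt [ 0.001  0.002 -1.   ] F [-0.7  -1.6  -0.31] w 0.4 j [-0.39  0.86  0.18  1.66 -0.23  0.64 -0.49]
dp [-174.7  -21.3   41.6] yaw -0.168
```

View pics/w3.png

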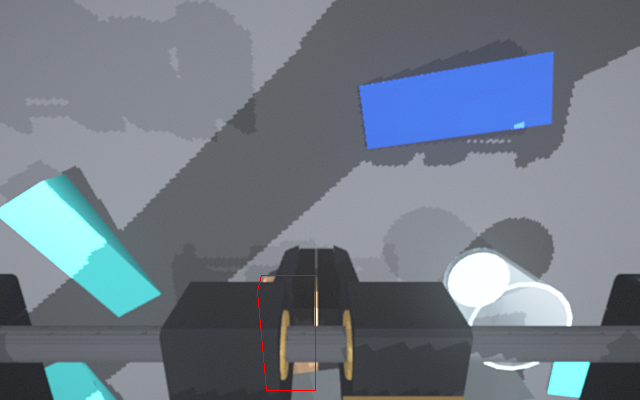

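Most of the wedge is hidden under the gripper, with its heel at about (287,276) near the predicted outline. Moving to hover over the corner for a better look.

Call:
{"method": "play_rows", "body": {
  "dp": [
    [-35, -4, 0],
    [-70, -8, 0],
    [-105, -12, 0],
    [-140, -17, 0],
    [-165, -20, 0],
    [-174, -21, 0],
    [-175, -21, 0],
    [-175, -21, 0],
    [-175, -21, 0]
  ],
  "yaw": [-0.03, -0.06, -0.1, -0.14, -0.168, -0.168, -0.168, -0.168, -0.168],
  "fingers": [0, 0, 0, 0, 0, 0, 0, 0, 0]
}}

```text
t: 11.62
ee_pos: [525.3, -12.4, 138.9]
tcp_rot: [0.786, 0.618, 0.001, -0.0]
contact_force: [0.2, 1.2, -0.2]
width: 0.8
grip_force: 0.0
```

```bash
python3 - <<'E'
from cur import *
w=wrist();im=w["pixels"][:,:,::-1].copy()
q=[571.5-27.3,92.3-63.3,-1.979]
cv2.polylines(im,[hull(w,place(W,q)).round().astype(int)],True,(0,0,255))
cv2.polylines(im,[hull(w,place(C,[581.9,-119.5,-.238])).round().astype(int)],True,(0,255,0))
cv2.imwrite("pics/w4.png",im)
E
python3 to.py 525.4 -13.1 98 1.333
```

```text
t 11.67 p [525.4 -12.2 138.9] ang 1.334 tilt [ 0.001  0.    -1.   ] F [0.44 0.45 0.12] w 0.6 j [-0.11  0.76  0.07  1.98 -0.13  0.41 -0.17]
dp [-1.   0.2 40.9] yaw 0.001
```

View pics/w4.png

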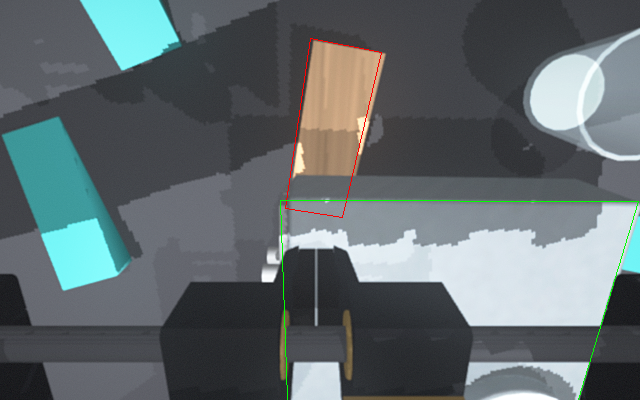

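The wedge lies on its predicted outline under the corner and the cabinet has not moved. Pressing the proof.

Call:
{"method": "play_rows", "body": {
  "dp": [
    [-0.5, 0, 15],
    [-1, 0, 30],
    [-1, 0, 36],
    [-1, 0, 39],
    [-1, 0, 40],
    [-1, 0, 40.5],
    [-1, 0, 41],
    [-1, 0, 41],
    [-1, 0, 41]
  ],
  "yaw": [0, 0, 0, 0, 0, 0, 0, 0, 0],
  "fingers": [0, 0, 0, 0, 0, 0, 0, 0, 0]
}}

```text
t: 12.42
ee_pos: [524.5, -15.2, 98.6]
tcp_rot: [0.786, 0.618, 0.0, 0.0]
contact_force: [0.4, 0.2, 0.2]
width: 0.3
grip_force: 0.0
```

Call:
{"method": "play_rows", "body": {
  "dp": [
    [1, 0, 0.3],
    [1, 0, 0.6],
    [1, 0, 0.9],
    [1, 0, 1.2],
    [1, 0, 1.2],
    [1, 0, 1.2]
  ],
  "yaw": [0, 0, 0, 0, 0, 0],
  "fingers": [0, 0, 0, 0, 0, 0]
}}

```text
t: 12.92
ee_pos: [524.5, -14.8, 98.3]
tcp_rot: [0.787, 0.617, 0.0, 0.0]
contact_force: [-2.4, -0.2, 11.9]
width: 0.6
grip_force: 5.7
```

Held at 98.3 mm under 11.9 N (the first press sank to 93.5). Ease to about 7 N and hold.

Call:
{"method": "play_rows", "body": {
  "dp": [
    [0, 0, -0.3],
    [0, 0, -0.3],
    [0, 0, -0.3],
    [0, 0, -0.3],
    [0, 0, -0.3],
    [0, 0, -0.3]
  ],
  "yaw": [0, 0, 0, 0, 0, 0],
  "fingers": [0, 0, 0, 0, 0, 0]
}}

```text
t: 13.42
ee_pos: [524.5, -14.9, 98.3]
tcp_rot: [0.787, 0.617, 0.0, 0.0]
contact_force: [-2.7, -1.0, 9.0]
width: 0.2
grip_force: 4.5
```

Call:
{"method": "play_rows", "body": {
  "dp": [
    [0, 0, -5],
    [0, 0, -30],
    [0, 0, -65],
    [0, 0, -100],
    [20, -20, -130],
    [50, -40, -150],
    [80, -60, -150],
    [110, -80, -150],
    [140, -100, -150],
    [170, -120, -150],
    [170, -120, -150],
    [170, -120, -150]
  ],
  "yaw": [0, 0, 0, 0, 0, 0, 0, 0, 0, 0, 0, 0],
  "fingers": [0, 0, 0, 0, 0, 0, 0, 0, 0, 0, 0, 0]
}}

```text
t: 14.42
ee_pos: [447.0, 181.9, 247.5]
tcp_rot: [0.785, 0.62, 0.0, -0.001]
contact_force: [0.1, -0.5, 0.4]
width: 0.3
grip_force: 0.0
```

```bash
python3 to.py 525.4 -13.1 98 1.333; python3 - <<'E'
from cur import *
b=manip.camera("scene");a=manip.camera("top")
q=[571.5-27.3,92.3-63.3,-1.979];c=[581.9,-119.5,-.238]
o=[]
for p,cr in((a,(260,140,440,280)),(b,(220,150,400,290))):
    im=p["pixels"][:,:,::-1].copy()
    cv2.polylines(im,[hull(p,place(W,q)).round().astype(int)],True,(0,0,255))
    cv2.polylines(im,[hull(p,place(C,c)).round().astype(int)],True,(0,255,0))
    o.append(cv2.resize(im[cr[1]:cr[3],cr[0]:cr[2]],None,fx=2.2,fy=2.2,interpolation=2))
cv2.imwrite("pics/f.png",np.hstack(o))
E
```

```text
t 14.42 p [447.  181.9 247.5] ang 1.338 tilt [ 0.001 -0.001 -1.   ] F [ 0.15 -0.5   0.39] w 0.3 j [-0.59  0.54  0.16  2.01 -0.15  0.6  -0.56]
dp [-171.8  121.4  149.2] yaw 0.005
```

View pics/f.png

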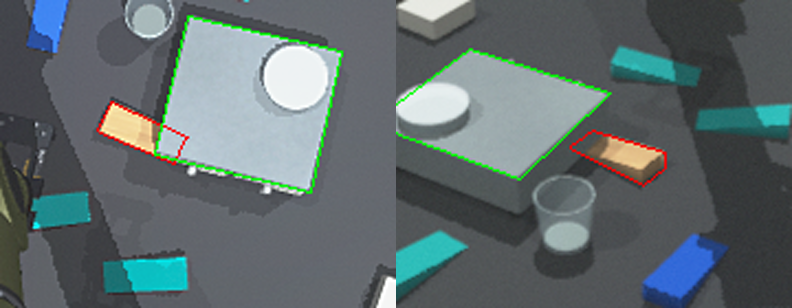

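The wedge sits under the corner (left view about (145,130), right view about (620,158)), on its predicted outline. The cabinet is level and where it started, so I am handing in.

```bash
python3 -c "
from bench import manip
print(manip.finish_job())"
```

```text
the job is handed in; nothing more can be done
None
```

I pushed the wooden wedge snugly under the short foot with about 6 N. The first press sank the corner about 4.5 mm, but after wedging it held level under 9–12 N (slightly over the 6–10 N test range at its peak). The job is handed in and no verdict came back.

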